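# Back off the hold-down and slide the stool rail to the stop

## Robot

A 6-joint arm with a two-finger parallel gripper is mounted at the origin on the work surface. World frame = base frame: x ahead of the robot, y to its left, z up, the work surface at z = 0. Lengths are in mm, angles in degrees, forces in N, time in s.
With the tool pointing down it reaches from about 350 to 1000 mm from the base axis. Payload 7.1 kg.
Tool frame: the origin (TCP) lies midway between the tips of the shut fingers; the grasp point (between the pads) lies 19 mm behind it; z points along the fingers, y is the line along which they close (so a half turn about z gives the same grasp; the last joint's range is limited). The gripper opens to 85 mm and grips with 20 to 120 N. Pads are 22 mm wide; open, the fingers measure 114 mm over their backs; the gripper's body (76 mm by 85 mm) begins 54 mm behind the grasp point. The pads swing forward as they close: fully open they stand 13 mm farther back than shut.
Start: joints at [-66.406, 24.242, 93.386, -0, 62.372, -1.089], TCP at [261.013, -567.87, 231.319] pointing down, gripper open.
Joint ranges: [-172.04, 172.04], [-51.8, 120.97], [4.93, 147.93], [-75.15, 255.16], [6.16, 154.13], [-145.62, 145.62]. Speed limits (degrees/s): [136.94, 136.94, 172.46, 180, 180, 180].

## Interface

Orientations are given as a 3x3 rotation matrix whose columns are the frame's x, y, z axes.
In Python, from plant import manip, vision, close_job gives the robot as it stands. The module is installed in compiled form; this text tells all that it offers.
- The arm moves only by the tool drive_tool, never from a script. Its argument "steps" is a list of rows, each a list of 2 entries, a list of its own where there are three numbers: the shift along the tool's x, y, z in mm, then the turn, a rotation vector about the tool's x, y, z in degrees. A call has 1 to 12 rows; each row is the pose to reach, as a shift and turn from the pose commanded when the call began, along the tool's axes at that moment; what a row does not reach only later rows make up. A row lasts 1/8 s, in which the tool goes at most 62.5 mm and 10.7 degrees, less where a joint would pass 70% of its speed; a pose out of reach is approached as far as the arm can. A call with a gripper value outside its range is refused whole. "hand" is the opening, from 0 (shut) to 1 (fully open), set as the call begins (left out, the last holds). The fingers move at their own pace and stop on an object; "newtons" is the grip in N (left out, the last holds). Time passes only in rows, so rows that repeat a pose let the fingers close. It gives the time, the measured TCP pose, the force, the opening and the grip force at its end, in the units of the state.
- manip.read_state(): the state, without advancing time (a new reading comes with each control period).
- vision.grab_frame(name): name is "scene" or "side" or "wrist"; returns a dict with "img" (384x512x3 uint8, red, green, blue), "fx", "fy", "cx", "cy" (pixels), "D" ([k1, k2, p1, p2, k3] as OpenCV has them; the pictures are not rectified), "extrinsics" (4x4, takes a point from camera to world coordinates). Camera axes: x right, y up, looking along -z (the intrinsics and any distortion apply to the point x, -y, -z); pixel columns grow to the right and rows downward; lengths in mm; the calibration is good to about 2 mm. A picture is of the moment at which its call begins. There is no depth.
- close_job(): hands the job in; it is judged then, once.
The state is a dict: "time_s": time; "qpos": joint angles; "qd": joint speeds; "joint_efforts": joint torques, N m; "ee_pos": TCP position; "tool_rot": TCP orientation; "ft_force": force on the tool from outside, world axes, zero at the start; "wrist_torque": the same for the moment, N m; "width": opening from 0.0 (shut) to 1.0 (fully open); "grip_force": force on a finger pad.
Only numpy, scipy, OpenCV 4.12 (cv2) and the standard library are available. Lean on these libraries where they do the work, as an engineer would, in place of code of your own. Each camera call takes 0.05 s, during which the arm holds its last target. There are 200 camera calls.

## Task

The stool rail on the drilling jig is still clamped down. Without gripping or lifting anything, roll the hold-down's knurled wheel anticlockwise (seen from above) with a fingertip, two full turns from tight, to within a quarter turn, then push the freed rail along the fence until its other end butts squarely against the stop. Leave the screwdriver, webbing roll, jar and hammer where they are.

Things in the scene. Friction and masses are not known exactly. Their poses are not given: they have to be found in the camera images.
- wheel (a joint): Turn of the hold-down's knurled steel wheel about its upright axis, rad: 0 when tight (as at the start), growing anticlockwise seen from above, which loosens; 6.28 is one full turn; end of travel 30. It stays where it is left; about 0.06 N m (2.5 N along the rim) turns it. Lead 4 mm: wheel and spindle rise 4 mm per turn.
- wheel_top (a point): Centre of the wheel's flat top face, on its upright axis, 110 mm above the bench when tight; turns and rises with the wheel. Wheel: 54 mm diameter over the knurling, 16 mm tall (all below this point), free air all round the rim. A black engraved index line on its top runs along this point's x axis.
- rail_mid (a point): Centre of the loose beech stool rail, 50 x 300 x 25 mm, 0.27 kg, flat on the jig's base (base top 18 mm above the bench). x across it towards the fence, y along it towards the stop, z up. Its long side lies 1 mm from the fence, a fixed aluminium bar 30 mm wide, 30 mm tall, 560 mm long, on the side away from the robot.
- rail_push_end (a point): Centre of the rail's end face that looks away from the stop: push here, towards +y of the rail. The jig's base (top 18 mm above the bench) goes on for 70 mm or more beyond it.
- rail_stop_end (a point): Centre of the rail's end face that looks towards the stop.
- stop_face (a point): Point on the face of the fixed aluminium length stop (block 46 x 36 mm, 40 mm tall, at the fence) that looks towards the rail, 12.5 mm above the jig's base, where the centre of the rail's end will meet it. y runs along the fence, from the rail into the stop (to the robot's left); x across, away from the robot.
- screwdriver: Bystander: red-handled screwdriver 190 mm long lying on the jig's base on the robot's side, left; origin on its underside; leave alone.
- webbing: Bystander: grey roll of webbing, 96 mm across, 36 mm tall, standing beyond the jig; origin at the centre of its underside; leave alone.
- jar: Bystander: glass jar with a steel lid, 84 mm across, 130 mm tall, beyond the jig; origin at the centre of its underside; leave alone.
- hammer: Bystander: hammer 260 mm long lying on the bench left of the jig; origin on its underside; leave alone.
- clamp: The fixed grey hold-down in the jig's T-track. Origin: underside of its column, on the jig's base. Its x axis points along its arm to the wheel's axis 70 mm away; arm top 64 mm above the origin, 12 mm under the tight wheel. The spindle's sprung rubber pad (28 mm across) presses the rail with 20 to 24 N until about half a turn; after two turns it is about 6 mm clear.

How it is judged (in metres and radians):
On the way, in this order (a step that is already met when the one before it is completed fails the run):
1. the wheel is backed off two full turns (to within a quarter) with the rail still in its place (value of joint wheel between 11 and 14.14 rad and distance of rail_mid from where it was at the start of the episode below 0.008 m), for 0.2 s.
2. the rail butts against the stop (y of rail_stop_end in the frame of stop_face above -0.003 m), for 0.2 s.
At the end, for the whole second after the job is handed in: The wheel stands two full turns from tight, within a quarter turn (11.0 to 14.14 rad); the rail lies flat on the jig along the fence (end within 5 mm sideways, within 0.03 rad) with its end within 3 mm of the stop's face (value of joint wheel between 11 and 14.14 rad and y of rail_stop_end in the frame of stop_face above -0.003 m and x of rail_stop_end in the frame of stop_face between -0.005 and 0.005 m and angle between the y axis of rail_mid and the y axis of stop_face, either way round below 0.03 rad and angle between rail_mid's own z axis and vertical below 0.05 rad and height (world z) of rail_mid below 0.035 m); the robot touches nothing.
It fails at once if the wheel is taken between the fingers (horizontal distance between the grasp point and wheel_top below 0.02 m and z of the grasp point in the frame of wheel_top below 0.004 m).
It fails at once if the rail is taken between the fingers (z of the grasp point in the frame of rail_mid below 0.012 m and x of the grasp point in the frame of rail_mid between -0.022 and 0.022 m and y of the grasp point in the frame of rail_mid between -0.145 and 0.145 m).
It fails at once if the rail is lifted (height (world z) of rail_mid above 0.042 m).
It fails at once if a bystander is disturbed (distance of any of screwdriver, webbing, jar, hammer from where it was at the start of the episode above 0.02 m).
It also fails if it takes over 61 s, if anything falls off the work surface, if the arm or the gripper's body presses on something with over 40 N, if the wrist force passes 120 N, or if a joint passes its speed limit or range.

## Working session

There is one attempt and no reset: what is moved stays moved. The work goes in short steps, Python scripts to look and compute and a tool call to move; the robot and the scene stay as the last step left them, time stands still between calls to the robot, and variables do not carry over. Pictures are saved under pics/ and viewed, at most 11 in all, crops included, and the job is handed in when it is done.

Besides the shell and the picture viewer there is one more tool, called after "Emit:" by a JSON object that holds its "fn" and its "kwargs". drive_tool: Moves the arm, as the interface text tells. Its arguments: {"type":"object","properties":{"steps":{"type":"array","items":{"type":"array"}},"hand":{"type":"number"},"newtons":{"type":"number"}},"required":["steps"]}

```bash
mkdir -p pics; cat > h.py <<'E'
import numpy as np, cv2, pickle
from plant import manip, vision, close_job
def shot(n,f):
    d=vision.grab_frame(n); cv2.imwrite(f'pics/{f}.png',d['img'][:,:,::-1]); pickle.dump(d,open(f'pics/{f}.pkl','wb')); return d
def load(f): return pickle.load(open(f'pics/{f}.pkl','rb'))
def K(d): return np.array([[d['fx'],0,d['cx']],[0,d['fy'],d['cy']],[0,0,1.]])
def ray(d,u,v):
    p=cv2.undistortPoints(np.array([[[u,v]]],float),K(d),np.array(d['D'],float))[0,0]
    E=np.array(d['extrinsics']); return E[:3,3],E[:3,:3]@np.array([p[0],-p[1],-1])
def atz(d,u,v,z):
    o,r=ray(d,u,v); return o+r*(z-o[2])/r[2]
def proj(d,P):
    E=np.array(d['extrinsics']); c=(np.atleast_2d(P)-E[:3,3])@E[:3,:3]; c=c*[1,-1,-1]
    return cv2.projectPoints(c.reshape(-1,1,3),np.zeros(3),np.zeros(3),K(d),np.array(d['D'],float))[0][:,0]
E
python3 - <<'E'
from h import *
a=shot('scene','s0');b=shot('side','d0')
s=manip.read_state();print({k:np.round(v,2).tolist() for k,v in s.items()})
for d in(a,b):print(np.round(d['extrinsics'],2).tolist(),d['fx'])
both=np.hstack([a['img'],b['img']])[:,:,::-1]
cv2.imwrite('pics/s0x.png',cv2.resize(a['img'],(800,600),interpolation=cv2.INTER_CUBIC)[:,:,::-1]);cv2.imwrite('pics/d0x.png',cv2.resize(b['img'],(800,600),interpolation=cv2.INTER_CUBIC)[:,:,::-1])
E
```

```text
{'time_s': 0.1, 'qpos': [-66.4, 24.28, 93.43, 0.0, 62.37, -1.09], 'qd': [-0.03, 0.04, -0.16, -0.12, -0.06, -0.07], 'joint_efforts': [-0.0, -55.84, -28.24, -0.0, 0.0, 0.0], 'ee_pos': [260.84, -567.4, 230.61], 'tool_rot': [[0.91, 0.42, -0.0], [0.42, -0.91, 0.0], [0.0, -0.0, -1.0]], 'ft_force': [-0.07, -0.11, -0.9], 'wrist_torque': [0.04, -0.06, 0.04], 'grip_force': 0.0, 'width': 1.0}
[[-0.86, -0.37, 0.35, 915.23], [0.51, -0.62, 0.6, 768.58], [-0.0, 0.69, 0.72, 867.63], [0.0, 0.0, 0.0, 1.0]] 418.84291290706034
[[-0.93, 0.18, -0.3, 184.75], [-0.36, -0.51, 0.79, 1037.29], [-0.01, 0.84, 0.54, 722.14], [0.0, 0.0, 0.0, 1.0]] 451.9950505462215
```

View pics/s0x.png

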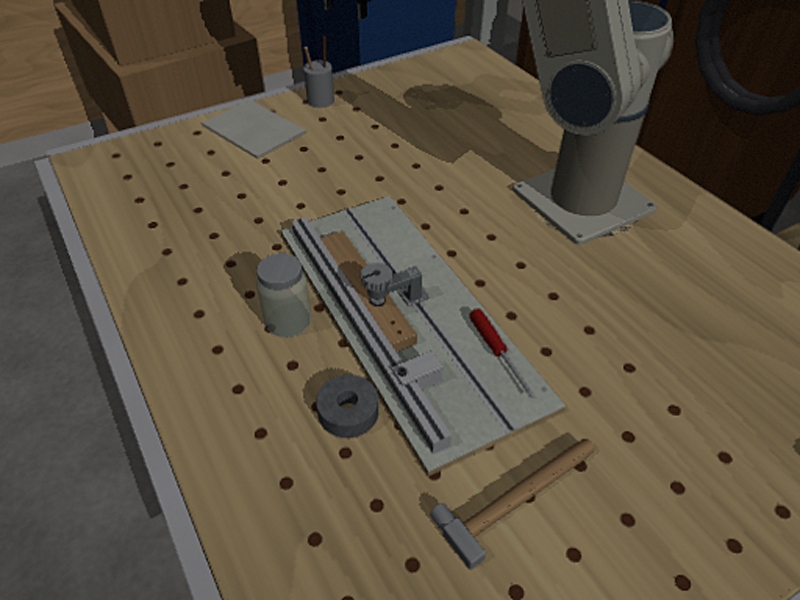

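View pics/d0x.png

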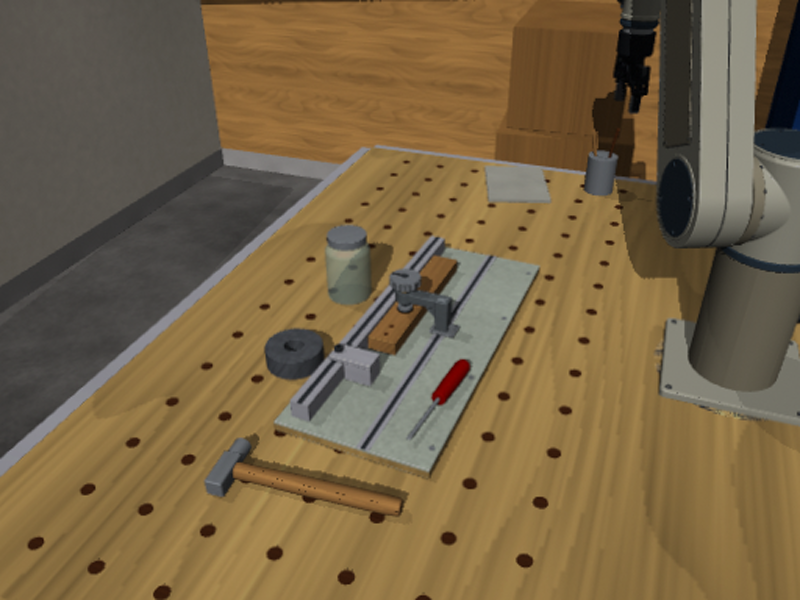

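The scene view shows the jig: wheel at about (377,272) of 800x600, rail running from (335,240) to (405,345), stop at (415,370). The side view shows the same with the wheel at (405,280). I'll enlarge both.

```bash
python3 - <<'E'
from h import *
def crop(f,x,y,w,h,s):
    i=load(f)['img'][y:y+h,x:x+w,::-1]; return cv2.resize(i,None,fx=s,fy=s,interpolation=cv2.INTER_CUBIC)
cv2.imwrite('pics/c1.png',crop('s0',175,125,130,115,5))
cv2.imwrite('pics/c2.png',crop('d0',190,145,120,110,5))
E
```

```text
(no output)
```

View pics/c1.png

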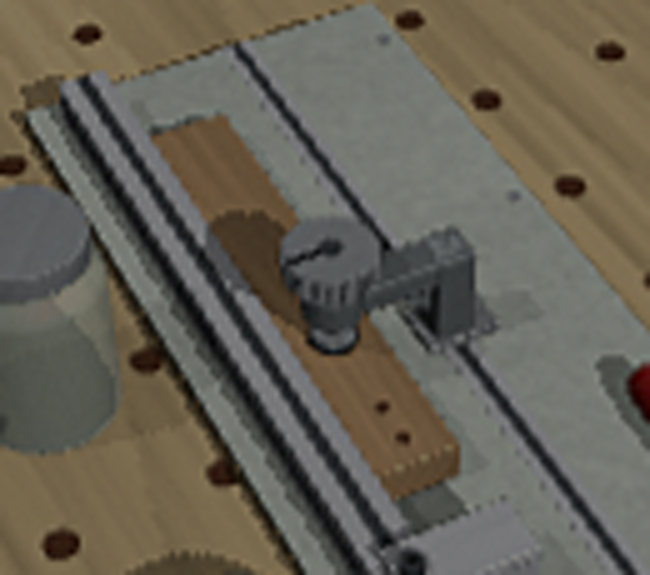

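View pics/c2.png

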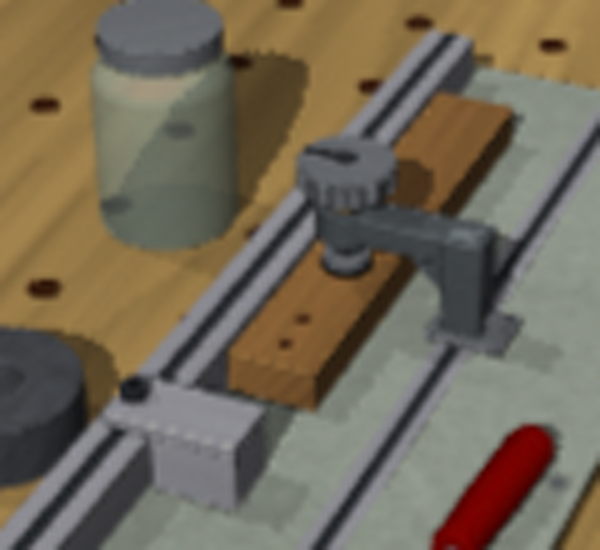

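```bash
python3 - <<'E'
from h import *
a=load('s0');b=load('d0')
A=lambda u,v,z:atz(a,u/5-.4+175,v/5-.4+125,z)
B=lambda u,v,z:atz(b,u/5-.4+190,v/5-.4+145,z)
f=lambda n,p:print(n,np.round(p[:2],1))
f('wheel A',A(331,250,110));f('wheel B',B(347,160,110))
for n,p in dict(pushfenceA=A(155,133,43),pushnearA=A(225,115,43),stopfenceA=A(387,480,43),stopnearA=A(457,445,43),pushfenceB=B(440,95,43),pushnearB=B(513,112,43),stopfenceB=B(230,355,43),stopnearB=B(318,378,43),stopblkfB=B(160,380,58),stopblknB=B(268,405,58),colB=B(465,235,82),lineBhole=B(347,157,110),lineBend=B(303,148,110),lineAhole=A(331,248,110),lineAend=A(284,265,110),jarB=B(160,28,130),jarA=A(37,230,130)).items(): f(n,p)
E
```

```text
wheel A [544.2  74.4]
wheel B [541.9  77.8]
pushfenceA [ 552.8 -128.9]
pushnearA [ 509.  -122.3]
stopfenceA [569.6 175.2]
stopnearA [526.4 173.3]
pushfenceB [ 554.3 -119.7]
pushnearB [ 506.1 -114.8]
stopfenceB [569.7 176.1]
stopnearB [520.2 179.1]
stopblkfB [585.5 226.5]
stopblknB [527.7 227. ]
colB [473.7  84.4]
lineBhole [543.   74.9]
lineBend [568.2  74.1]
lineAhole [543.4  73.1]
lineAend [570.6  71.8]
jarB [680.1   8.9]
jarA [676.4   3.5]
```

```bash
cat >> h.py <<'E'
from scipy.spatial.transform import Rotation as R
def delta(R0,p0,p1,yaw):
    c,s=np.cos(np.radians(yaw)),np.sin(np.radians(yaw))
    R1=np.array([[c,s,0],[s,-c,0],[0,0,-1.]])
    return np.round(R0.T@(np.array(p1)-p0),2),np.round(R.from_matrix(R0.T@R1).as_rotvec(degrees=True),2)
E
python3 - <<'E'
from h import *
s=manip.read_state();R0=np.array(s['tool_rot']);print(delta(R0,np.array([261.013,-567.87,231.319]),[470,78,190],87),R0.round(4))
E
```

```text
(array([ 459.63, -499.5 ,   42.06]), array([-7.000e-02, -5.000e-02, -6.231e+01])) [[ 9.086e-01  4.176e-01 -6.000e-04]
 [ 4.176e-01 -9.086e-01  1.300e-03]
 [ 1.000e-04 -1.400e-03 -1.000e+00]]
```

Emit:
{"fn": "drive_tool", "kwargs": {"steps": [[[38,-42,3],[0,0,-5]],[[77,-83,6],[0,0,-10]],[[115,-125,10],[0,0,-15.5]],[[153,-166,14],[0,0,-21]],[[191,-208,17],[0,0,-26]],[[230,-250,21],[0,0,-31]],[[268,-291,24],[0,0,-36]],[[306,-333,28],[0,0,-41.5]],[[345,-375,31],[0,0,-47]],[[383,-416,35],[0,0,-52]],[[421,-458,38],[0,0,-57]],[[459.6,-499.5,42],[0,0,-62.3]]], "hand": 0, "newtons": 40}}

```text
time_s: 1.6
ee_pos: [470.3, 79.9, 189.2]
tool_rot: [[0.049, 0.999, 0.0], [0.999, -0.049, -0.0], [-0.0, 0.0, -1.0]]
ft_force: [1.5, 0.2, 0.5]
width: -0.002
grip_force: 0.0
```

```bash
python3 - <<'E'
from h import *
w=shot('wrist','w1'); s=manip.read_state(); print(s['time_s'],np.round(s['ee_pos'],1),np.round(s['tool_rot'],4).tolist(),np.round(s['ft_force'],1)); print(np.round(w['extrinsics'],2).tolist(),w['fx'])
cv2.imwrite('pics/w1x.png',cv2.resize(w['img'],(800,600),interpolation=cv2.INTER_CUBIC)[:,:,::-1])
E
```

```text
1.65 [472.6  84.8 189.2] [[0.0439, 0.999, 0.0026], [0.999, -0.0439, 0.0026], [0.0027, 0.0024, -1.0]] [2.7 4.3 1.1]
[[1.0, 0.05, 0.01, 474.58], [-0.05, 0.95, 0.31, 158.8], [0.0, -0.31, 0.95, 331.74], [0.0, 0.0, 0.0, 1.0]] 279.9870686787384
```

View pics/w1x.png

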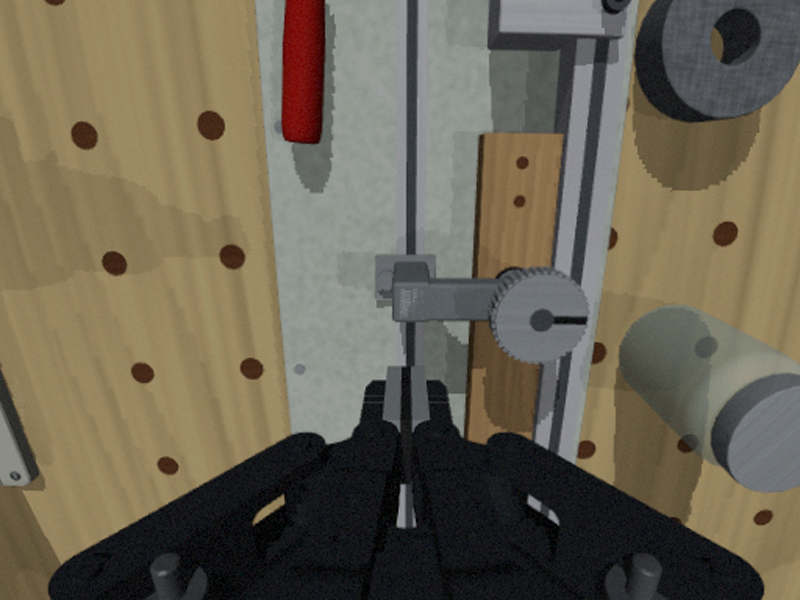

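The wrist view shows the wheel disc centred at about (541,320) of 800x600 with its index line pointing right (+x). The shut fingertips are at (406,370) and the rail's stop end is at row 133.

```bash
python3 - <<'E'
from h import *
w=load('w1'); f=lambda u,v,z:np.round(atz(w,(u+.5)*.64-.5,(v+.5)*.64-.5,z)[:2],1)
print('wheel',f(541,320,110),f(492,318,110),f(588,318,110),f(541,275,110))
print('railstop',f(481,135,43),f(563,135,43),'stopblk',f(492,38,58),f(620,38,58))
s=manip.read_state(); print(s['time_s'],np.round(s['ee_pos'],1),np.round(s['tool_rot'],4).tolist())
E
```

```text
wheel [544.1  73.8] [517.4  76.3] [569.8  73.7] [542.9  99.1]
railstop [522.4 172.9] [573.9 170.8] stopblk [526.4 223.6] [599.1 221.5]
1.65 [472.6  84.8 189.2] [[0.0439, 0.999, 0.0026], [0.999, -0.0439, 0.0026], [0.0027, 0.0024, -1.0]]
```

Emit:
{"fn": "drive_tool", "kwargs": {"steps": [[[0,0,0],[0,0,0]],[[0,0,0],[0,0,0]]]}}

```text
time_s: 1.9
ee_pos: [469.4, 77.3, 189.1]
tool_rot: [[0.053, 0.999, -0.001], [0.999, -0.053, -0.0], [-0.0, -0.001, -1.0]]
ft_force: [-0.2, 0.3, -0.5]
width: 0.005
grip_force: 0.0
```

Emit:
{"fn": "drive_tool", "kwargs": {"steps": [[[5,7,46],[0,0,0]],[[10,14,91],[0,0,0]],[[10,20,91.5],[0,0,0]],[[10,26,91.5],[0,0,0]],[[10,30,91.5],[0,0,0]],[[10,32,91.5],[0,0,0]],[[10,32,91.5],[0,0,0]]]}}

```text
time_s: 2.78
ee_pos: [502.9, 86.2, 98.6]
tool_rot: [[0.053, 0.999, 0.001], [0.999, -0.053, 0.0], [0.0, 0.001, -1.0]]
ft_force: [-0.9, -0.4, -0.2]
width: 0.001
grip_force: 0.0
```

Emit:
{"fn": "drive_tool", "kwargs": {"steps": [[[0,1.5,0.5],[0,0,0]],[[0,3,1],[0,0,0]],[[0,4,1],[0,0,0]],[[0,4,1],[0,0,0]]]}}

```text
time_s: 3.28
ee_pos: [505.7, 86.0, 96.6]
tool_rot: [[0.053, 0.999, -0.002], [0.999, -0.053, -0.0], [-0.0, -0.002, -1.0]]
ft_force: [-3.7, 1.4, 3.3]
width: 0.004
grip_force: 2.2
```

Emit:
{"fn": "drive_tool", "kwargs": {"steps": [[[0,1,0],[0,0,0]],[[0,2,0],[0,0,0]],[[0,2,0],[0,0,0]]]}}

```text
time_s: 3.65
ee_pos: [506.7, 85.9, 96.5]
tool_rot: [[0.053, 0.999, -0.004], [0.999, -0.053, -0.0], [-0.0, -0.004, -1.0]]
ft_force: [-8.6, 1.6, 6.2]
width: -0.0
grip_force: 4.1
```

Emit:
{"fn": "drive_tool", "kwargs": {"steps": [[[0,1.5,0],[0,0,0]],[[-3,1.5,0],[0,0,0]],[[-7,1.5,0],[0,0,0]],[[-11,1.5,0],[0,0,0]],[[-15,1.5,0],[0,0,0]],[[-19,1.5,0],[0,0,0]],[[-20,1.5,0],[0,0,0]]]}}

```text
time_s: 4.53
ee_pos: [505.9, 65.5, 96.0]
tool_rot: [[0.053, 0.999, -0.006], [0.999, -0.053, -0.001], [-0.001, -0.006, -1.0]]
ft_force: [-9.0, 0.7, 3.1]
width: -0.001
grip_force: 5.3
```

```bash
cat >> h.py <<'E'
def look(n,z=113):
    # unwrap the wheel's top face: polar profile of darkness about the axis, world angle
    d=shot('scene',n); g=cv2.cvtColor(d['img'],cv2.COLOR_RGB2GRAY).astype(np.float32)
    th=np.radians(np.arange(0,360,5)); r=np.linspace(10,23,10)
    P=np.array([[543.5+a*np.cos(t),74.5+a*np.sin(t),z] for t in th for a in r]); uv=proj(d,P).astype(np.float32)
    m=cv2.remap(g,uv[:,:1],uv[:,1:],cv2.INTER_LINEAR).reshape(len(th),-1).mean(1)
    o=np.argsort(m)[:4]; print('angles',(np.degrees(th[o])).round(),'dark',m[o].round(),'median',np.median(m))
    i=d['img'][140:215,205:285,::-1]; cv2.imwrite(f'pics/{n}x.png',cv2.resize(i,None,fx=5,fy=5,interpolation=cv2.INTER_CUBIC))
E
python3 -c "
from h import *
look('s2',110)"
```

```text
angles [35. 30. 40. 25.] dark [28. 32. 54. 60.] median 96.24141
```

View pics/s2x.png

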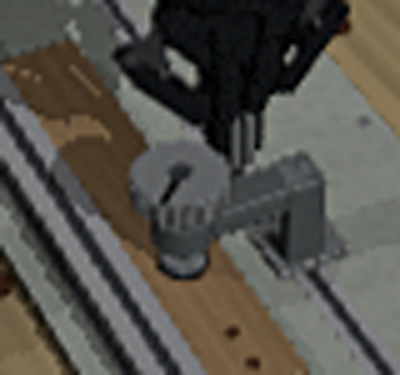

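Stroke worked: the index line now points at about 33° (was about -2°), and contact is soft (~2.5 N/mm). Next I'll orbit the tip round the rim, rolling over its faces and corners.

```bash
cat > orb.py <<'E'
import numpy as np
def path(D=34.5,a=11,n=5,m=3):
    r=D-a;pts=[]
    for k,(sx,sy) in enumerate([(-1,-1),(-1,1),(1,1),(1,-1)]):
        t0=270-90*k
        for i in range(1,n+1):
            t=np.radians(t0-90*i/n); pts.append((sx*a+r*np.cos(t),sy*a+r*np.sin(t)))
        e=pts[-1]; d=[(0,1),(1,0),(0,-1),(-1,0)][k]
        for i in range(1,m+1): pts.append((e[0]+d[0]*2*a*i/m,e[1]+d[1]*2*a*i/m))
    return np.array(pts)
E
python3 - <<'E'
from orb import *
p=path()
for k in range(4):
    o=np.array([-10.35,-34.1]) if k==0 else p[8*k-1]
    print(np.round(p[8*k:8*k+8]-o,1).tolist())
E
```

```text
[[-7.9, 0.8], [-14.5, 4.1], [-19.7, 9.3], [-23.0, 15.8], [-24.2, 23.1], [-24.2, 30.4], [-24.2, 37.8], [-24.2, 45.1]]
[[1.2, 7.3], [4.5, 13.8], [9.7, 19.0], [16.2, 22.3], [23.5, 23.5], [30.8, 23.5], [38.2, 23.5], [45.5, 23.5]]
[[7.3, -1.2], [13.8, -4.5], [19.0, -9.7], [22.3, -16.2], [23.5, -23.5], [23.5, -30.8], [23.5, -38.2], [23.5, -45.5]]
[[-1.2, -7.3], [-4.5, -13.8], [-9.7, -19.0], [-16.2, -22.3], [-23.5, -23.5], [-30.8, -23.5], [-38.2, -23.5], [-45.5, -23.5]]
```

Emit:
{"fn": "drive_tool", "kwargs": {"steps": [[[-7.9,0.8,-0.3],[0,0,0]],[[-14.5,4.1,-0.6],[0,0,0]],[[-19.7,9.3,-0.9],[0,0,0]],[[-23,15.8,-1.1],[0,0,0]],[[-24.2,23.1,-1.3],[0,0,0]],[[-24.2,30.4,-1.5],[0,0,0]],[[-24.2,37.8,-1.5],[0,0,0]],[[-24.2,45.1,-1.5],[0,0,0]]]}}

```text
time_s: 5.58
ee_pos: [553.8, 37.8, 98.4]
tool_rot: [[0.052, 0.999, 0.001], [0.999, -0.052, -0.002], [-0.002, 0.001, -1.0]]
ft_force: [-0.9, -6.4, -4.1]
width: -0.001
grip_force: 3.0
```

```bash
python3 -c "
from h import *
look('s3',111)"
```

```text
angles [180. 185. 175. 190.] dark [40. 46. 49. 62.] median 96.65581
```

Emit:
{"fn": "drive_tool", "kwargs": {"steps": [[[1.2,7.3,-0.3],[0,0,0]],[[4.5,13.8,-0.6],[0,0,0]],[[9.7,19,-0.9],[0,0,0]],[[16.2,22.3,-1.1],[0,0,0]],[[23.5,23.5,-1.3],[0,0,0]],[[30.8,23.5,-1.5],[0,0,0]],[[38.2,23.5,-1.5],[0,0,0]],[[45.5,23.5,-1.5],[0,0,0]]]}}

```text
time_s: 6.62
ee_pos: [581.5, 84.4, 100.9]
tool_rot: [[0.052, 0.999, 0.006], [0.999, -0.052, 0.001], [0.001, 0.006, -1.0]]
ft_force: [4.9, -1.7, -0.2]
width: 0.0
grip_force: 2.1
```

```bash
python3 -c "
from h import *
look('s4',113)"
```

```text
angles [265. 270. 260. 255.] dark [11. 11. 13. 13.] median 87.33414
```

Emit:
{"fn": "drive_tool", "kwargs": {"steps": [[[7,-2,-0.3],[0,0,0]],[[13.3,-5.5,-0.6],[0,0,0]],[[18.3,-10.5,-0.9],[0,0,0]],[[21.5,-16.8,-1.1],[0,0,0]],[[22.5,-24,-1.3],[0,0,0]],[[22.5,-31,-1.5],[0,0,0]],[[22.5,-38.2,-1.5],[0,0,0]],[[22.5,-45.5,-1.5],[0,0,0]]]}}

```text
time_s: 7.68
ee_pos: [534.2, 109.9, 101.7]
tool_rot: [[0.053, 0.999, 0.001], [0.999, -0.053, 0.002], [0.002, 0.001, -1.0]]
ft_force: [1.4, 7.5, 2.4]
width: 0.0
grip_force: 3.7
```

```bash
python3 -c "
from h import *
look('s5',114)
a=cv2.imread('pics/s4x.png');b=cv2.imread('pics/s5x.png');cv2.imwrite('pics/s45.png',np.hstack([a,b]))"
```

```text
angles [195. 200. 190. 100.] dark [ 9. 10. 10. 11.] median 18.308447
```

View pics/s45.png

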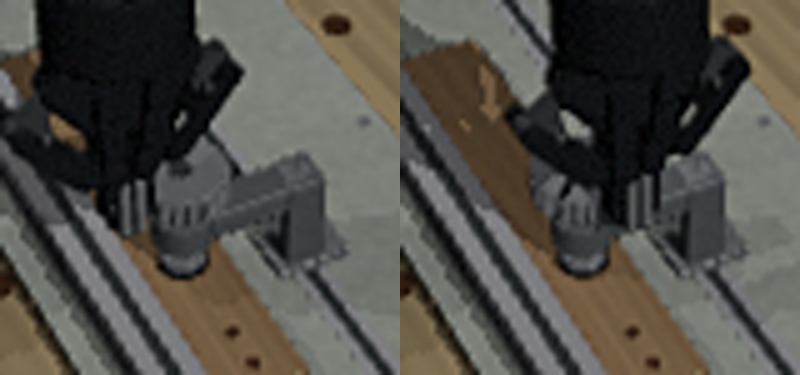

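Emit:
{"fn": "drive_tool", "kwargs": {"steps": [[[-1.2,-7.3,-0.3],[0,0,0]],[[-4.5,-13.5,-0.6],[0,0,0]],[[-9.5,-18.5,-0.9],[0,0,0]],[[-16,-21.5,-1.1],[0,0,0]],[[-23,-22.5,-1.3],[0,0,0]],[[-30,-22.5,-1.5],[0,0,0]],[[-37.5,-22.5,-1.5],[0,0,0]],[[-44.5,-22.5,-1.5],[0,0,0]]]}}

```text
time_s: 8.72
ee_pos: [505.2, 64.4, 101.7]
tool_rot: [[0.053, 0.999, -0.008], [0.999, -0.053, -0.001], [-0.001, -0.008, -1.0]]
ft_force: [-6.0, 2.6, 1.3]
width: 0.002
grip_force: 2.9
```

```bash
python3 -c "
from h import *
look('s6',116)"
```

```text
angles [175. 170. 180. 165.] dark [40. 45. 49. 62.] median 96.699905
```

Emit:
{"fn": "drive_tool", "kwargs": {"steps": [[[-7.3,0.5,-0.3],[0,0,0]],[[-13.8,3.6,-0.6],[0,0,0]],[[-19,8.7,-0.9],[0,0,0]],[[-22.3,15.2,-1.1],[0,0,0]],[[-23.4,22.5,-1.3],[0,0,0]],[[-23.4,29.8,-1.5],[0,0,0]],[[-23.4,37,-1.5],[0,0,0]],[[-23.4,44.5,-1.5],[0,0,0]]]}}

```text
time_s: 9.78
ee_pos: [553.3, 37.9, 104.4]
tool_rot: [[0.052, 0.999, -0.0], [0.999, -0.052, -0.002], [-0.002, 0.0, -1.0]]
ft_force: [-2.1, -7.0, 1.2]
width: -0.001
grip_force: 3.4
```

```bash
python3 -c "
from h import *
look('s7',117.5)"
```

```text
angles [280. 285. 275. 290.] dark [27. 37. 42. 65.] median 96.64444
```

Emit:
{"fn": "drive_tool", "kwargs": {"steps": [[[1.2,7.3,-0.2],[0,0,0]],[[4.5,13.8,-0.4],[0,0,0]],[[9.7,19,-0.6],[0,0,0]],[[16.2,22.3,-0.8],[0,0,0]],[[10,40,-1],[0,0,0]],[[8,45,-30],[0,0,0]],[[-30,45,-50],[0,0,0]],[[-70,20,-50],[0,0,0]],[[-70,20,-50],[0,0,0]]]}}

```text
time_s: 10.95
ee_pos: [567.8, -32.6, 154.6]
tool_rot: [[0.055, 0.998, -0.001], [0.998, -0.055, 0.0], [0.0, -0.001, -1.0]]
ft_force: [0.3, -0.6, 0.8]
width: -0.001
grip_force: 0.0
```

```bash
python3 -c "
from h import *
look('s8',118)
a=cv2.imread('pics/s8x.png');w=shot('wrist','w2')
cv2.imwrite('pics/s8w.png',np.hstack([cv2.resize(a,(400,375)),cv2.resize(w['img'],(400,375))[:,:,::-1]]))
print(np.round(manip.read_state()['ee_pos'],1))"
```

```text
angles [335. 330. 325. 340.] dark [46. 47. 49. 55.] median 95.738235
[569.5 -31.  154.6]
```

View pics/s8w.png

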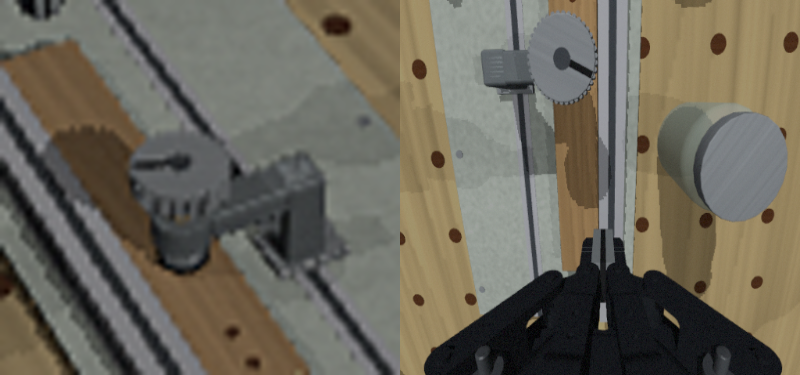

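The index line is at about 332° (unwrapped ≈ 692°, 12.1 rad), inside the window. The wheel's top has risen about 8 mm and the rail is still in place. Next I'll go to the push end.

Emit:
{"fn": "drive_tool", "kwargs": {"steps": [[[-40,-10,0],[0,0,0]],[[-80,-20,0],[0,0,0]],[[-115,-30,0],[0,0,0]],[[-125.5,-33,15],[0,0,0]],[[-125.5,-33,55],[0,0,0]],[[-125.5,-33,90],[0,0,0]],[[-125.5,-33,115],[0,0,0]],[[-125.5,-33,126],[0,0,0]],[[-125.5,-33,126],[0,0,0]]]}}

```text
time_s: 12.18
ee_pos: [529.4, -154.2, 27.4]
tool_rot: [[0.052, 0.999, -0.001], [0.999, -0.052, 0.001], [0.001, -0.001, -1.0]]
ft_force: [0.8, -0.5, 0.4]
width: 0.002
grip_force: 0.0
```

```bash
python3 - <<'E'
from h import *
d=shot('side','d1'); i=d['img'][110:250,180:320,::-1]; cv2.imwrite('pics/d1x.png',cv2.resize(i,(600,600),interpolation=cv2.INTER_CUBIC))
print(np.round(manip.read_state()['ee_pos'],1))
E
```

```text
[ 529.9 -154.6   28.3]
```

View pics/d1x.png

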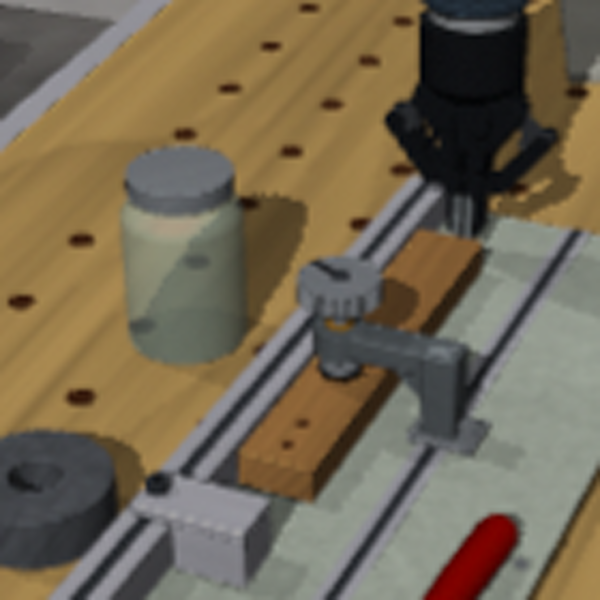

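The tip at (460,220) sits centred on the rail's push end with the rail still on the fence, so I'll push along it.

Emit:
{"fn": "drive_tool", "kwargs": {"steps": [[[8,0,0],[0,0,0]],[[14,0,0],[0,0,0]],[[17,0,0],[0,0,0]],[[20,0,0],[0,0,0]],[[23,0,0],[0,0,0]],[[27,0,0],[0,0,0]],[[32,0,0],[0,0,0]],[[37,0,0],[0,0,0]],[[42,0,0],[0,0,0]],[[47,0,0],[0,0,0]],[[51,0,0],[0,0,0]],[[54,0,0],[0,0,0]]]}}

```text
time_s: 13.72
ee_pos: [532.3, -100.9, 28.3]
tool_rot: [[0.052, 0.999, -0.0], [0.999, -0.052, 0.0], [0.0, -0.0, -1.0]]
ft_force: [-0.2, -1.4, 2.1]
width: 0.001
grip_force: 1.1
```

Emit:
{"fn": "drive_tool", "kwargs": {"steps": [[[3,0,0],[0,0,0]],[[6,0,0],[0,0,0]],[[8,0,0],[0,0,0]],[[9,0,0],[0,0,0]],[[9,0,0],[0,0,0]]]}}

```text
time_s: 14.35
ee_pos: [532.7, -92.0, 28.2]
tool_rot: [[0.053, 0.999, -0.0], [0.999, -0.053, 0.0], [0.0, -0.0, -1.0]]
ft_force: [0.5, 0.2, -0.3]
width: 0.005
grip_force: 0.2
```

Emit:
{"fn": "drive_tool", "kwargs": {"steps": [[[2,0,0],[0,0,0]],[[4,0,0],[0,0,0]],[[6,0,0],[0,0,0]],[[7,0,0],[0,0,0]],[[7,0,0],[0,0,0]]]}}

```text
time_s: 14.98
ee_pos: [533.3, -85.6, 28.3]
tool_rot: [[0.052, 0.999, 0.0], [0.999, -0.052, -0.001], [-0.001, 0.0, -1.0]]
ft_force: [0.3, -4.8, -1.2]
width: 0.003
grip_force: 2.5
```

```bash
python3 - <<'E'
from h import *
d=shot('side','d2'); i=d['img'][125:275,180:330,::-1]; cv2.imwrite('pics/d2x.png',cv2.resize(i,(600,600),interpolation=cv2.INTER_CUBIC))
E
```

```text
(no output)
```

View pics/d2x.png

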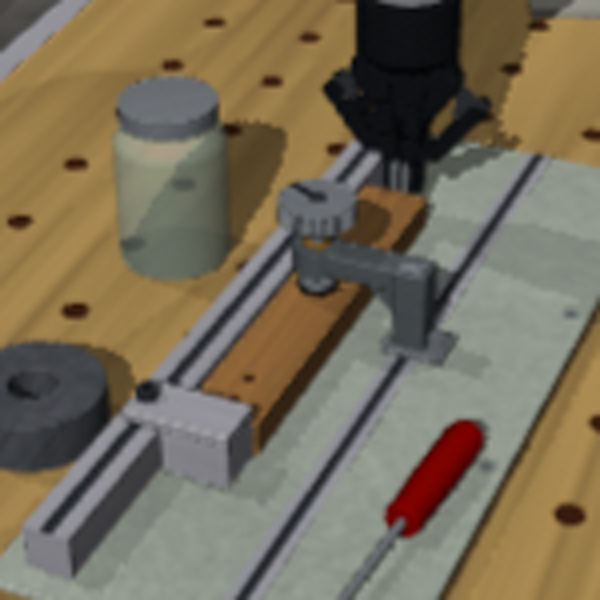

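The rail is at the stop (block at (200,420)), and the push force has risen to about 5 N. I'll press a bit firmer to square it, then back off.

Emit:
{"fn": "drive_tool", "kwargs": {"steps": [[[2,0,0],[0,0,0]],[[4,0,0],[0,0,0]],[[4,0,0],[0,0,0]],[[4,0,0],[0,0,0]]]}}

```text
time_s: 15.52
ee_pos: [533.9, -85.4, 28.6]
tool_rot: [[0.051, 0.999, 0.002], [0.999, -0.051, -0.005], [-0.005, 0.002, -1.0]]
ft_force: [-3.1, -30.4, 0.5]
width: 0.0
grip_force: 15.2
```

Emit:
{"fn": "drive_tool", "kwargs": {"steps": [[[-3,0,0],[0,0,0]],[[-10,0,0],[0,0,0]],[[-25,0,0],[0,0,0]],[[-35,0,0],[0,0,0]],[[-35,0,-30],[0,0,0]],[[-35,0,-80],[0,0,0]],[[-35,0,-120],[0,0,0]],[[-35,0,-120],[0,0,0]],[[-35,0,-120],[0,0,0]]]}}

```text
time_s: 16.65
ee_pos: [531.0, -116.3, 147.9]
tool_rot: [[0.053, 0.999, -0.001], [0.999, -0.053, 0.0], [0.0, -0.001, -1.0]]
ft_force: [-0.2, 0.6, -0.1]
width: 0.001
grip_force: 0.0
```

```bash
python3 - <<'E'
from h import *
look('s9',118)
d=shot('side','d3'); i=d['img'][125:275,180:330,::-1]; cv2.imwrite('pics/d3x.png',cv2.resize(i,(600,600),interpolation=cv2.INTER_CUBIC))
print(manip.read_state()['ft_force'])
E
```

```text
angles [335. 330. 325. 340.] dark [45. 45. 47. 54.] median 94.9291
[-0.82901852  1.04229518  0.24341643]
```

View pics/d3x.png

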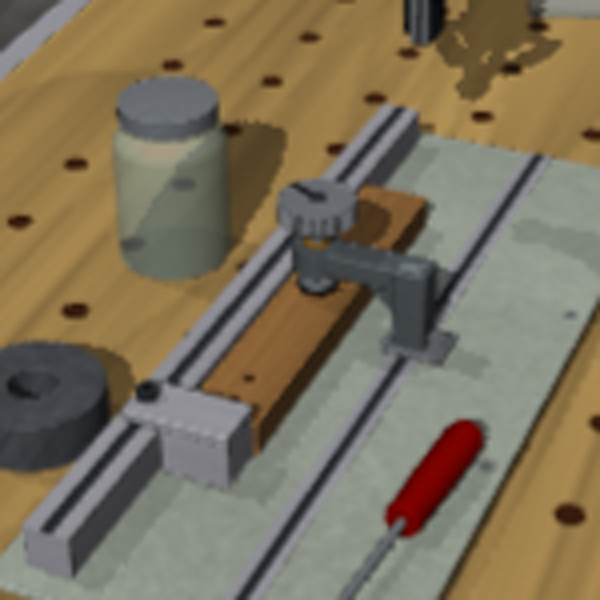

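The rail lies along the fence and against the stop, the wheel angle is unchanged, and the arm is clear, so I'm handing in.

```bash
python3 -c "
from plant import close_job
print(close_job())"
```

```text
the job is handed in; nothing more can be done
None
```

I handed the job in; no verdict came back. The wheel is backed off to about 12.1 rad (window 11–14.14), the rail was pushed against the stop (30 N push) and lies along the fence, and no bystander was touched; the run took about 17 s.

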